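# Hang the flat-nosed pliers back in the row

### The job

Take the flat-nosed pliers (the longer of the two pairs there, with long tapering jaws) off the steel steriliser rack and hang them on the top rail of the white plier rack, jaws up with one handle on each side of the rail, on the empty stretch a hand's breadth (about 80 mm) short of the black rubber spacer ring. Then slide them along on the rail, without lifting them off it, until they hang right up against the ring, and let go. Leave the ring and the other three pairs of pliers where they are.

Things in the scene. Friction and masses are not known exactly. Their poses are not given: they have to be found in the camera images.
- flat_pliers: Rigid steel flat-nosed pliers, 152 mm long, 100-170 g, hung jaws up on the steriliser bar beside the cutters, in either place. Origin: underside of the box joint, the crotch that sits on a rail. z up to the jaws, x handle to handle, y through the thickness (along the rail). Handles 8.4 mm thick: centres at x +-15 mm at z -12, +-21 at -38, +-25 at -72, end at z -100. Free width in the crotch 13 mm.
- flat_joint (a point): Middle of the flat_pliers' box joint, the place to grip, 11 mm above their origin; same axes. The joint is 22 mm wide in x, 11 mm thick in y and 22 mm high with flat sides. The two jaws go on above it to 41 mm above this point, 19 mm wide in x and 10 mm thick at the root, 14 and 7 mm at the tips.
- cutters: Small steel wire cutters, 117 mm long with short stout jaws (top at z 37 mm, handles to z -80 mm), on the same steriliser bar 60 to 85 mm from the flat-nosed pliers, middle to middle. Origin and axes like those of flat_pliers. They stay there.
- steriliser_rack: Stainless steriliser rack, fixed: a 250 x 130 mm tray with one horizontal bar, 7 mm in diameter and 230 mm long, along its y axis, on bent-wire ends at y +-115 mm. Origin: middle of its underside, on the table; the bar's axis is 125 mm above it.
- plier_rack: White plastic bench rack, fixed: two A-shaped ends at y +-168 mm (knobs on top reach 167 mm height, feet x +-89 mm) joined by an aluminium top rail, 8 mm in diameter, along y with its axis 135 mm high, and by two 8 mm tie rods at x +-63 mm, 30 mm high. Origin: middle of its underside, on the table; z up.
- rail_top (a point): Middle of the top rail's length, on the rail's highest line, 139 mm above the table; axes as plier_rack's (y along the rail). Hung pliers have their origin on this line (x 0, z 0 here). The rail is clear from y -155 mm to the ring.
- ring_mid (a point): Black rubber spacer ring on the top rail (20 mm in diameter, 8 mm wide along y), the mark to slide to; point at its middle on the rail's highest line; axes as plier_rack's. It slides only if pushed with about 10 N. Empty rail on its -y side, the other pliers on +y. The flat-nosed pliers touch it when their origin is 9.5 mm from this point towards -y.
- row_pliers_a: Round-beaked steel pliers hung on the plier rack's rail on the ring's +y side, 30 to 95 mm from it, top at z 45 mm. Origin and axes like those of flat_pliers. They stay there.
- row_pliers_b: Cutters with black handle grips hung on the rail about 40 mm beyond row_pliers_a, top at z 39 mm. Origin and axes like those of flat_pliers. They stay there.

How it is judged:
On the way, in this order (a step that is already met when the one before it is completed fails the run):
1. the flat-nosed pliers sit astride the top rail of the plier rack, on the empty stretch at least 45 mm short of the ring (middle to middle) (x of flat_pliers in the frame of rail_top between -0.008 and 0.008 m and z of flat_pliers in the frame of rail_top between -0.004 and 0.004 m and angle between flat_pliers's own z axis and vertical below 0.35 rad and angle between the y axis of flat_pliers and the y axis of plier_rack, either way round below 0.35 rad and y of flat_pliers in the frame of ring_mid below -0.045 m and y of flat_pliers in the frame of rail_top above -0.155 m and contact force between flat_pliers and plier_rack above 0.2 N), for 0.1 s.
2. still astride the rail (within 6 mm of its top), they pass along it between 40 and 20 mm short of the ring (x of flat_pliers in the frame of rail_top between -0.008 and 0.008 m and z of flat_pliers in the frame of rail_top between -0.004 and 0.006 m and angle between flat_pliers's own z axis and vertical below 0.35 rad and angle between the y axis of flat_pliers and the y axis of plier_rack, either way round below 0.35 rad and y of flat_pliers in the frame of ring_mid between -0.04 and -0.02 m), for 0.04 s.
At the end, for the whole second after the job is handed in: The flat-nosed pliers hang released and at rest astride the plier rack's top rail, jaws up (upright and square to the rail within 20 degrees), on the ring's empty side with at most 6 mm gap; the ring has moved under 8 mm, the other three pliers under 20 mm (x of flat_pliers in the frame of rail_top between -0.008 and 0.008 m and z of flat_pliers in the frame of rail_top between -0.004 and 0.004 m and angle between flat_pliers's own z axis and vertical below 0.35 rad and angle between the y axis of flat_pliers and the y axis of plier_rack, either way round below 0.35 rad and y of flat_pliers in the frame of ring_mid between -0.016 and -0.006 m and contact force between flat_pliers and plier_rack above 0.2 N and linear speed of flat_pliers below 0.03 m/s and contact force between flat_pliers and the fingers below 0.05 N and distance of ring_mid from where it was at the start of the episode below 0.008 m and distance of each of cutters, row_pliers_a, row_pliers_b from where it was at the start of the episode below 0.02 m); the robot touches nothing.
It fails at once if one of the other pliers is knocked more than 40 mm from its place (distance of any of cutters, row_pliers_a, row_pliers_b from where it was at the start of the episode above 0.04 m).
It fails at once if the spacer ring is shoved more than 15 mm along the rail (distance of ring_mid from where it was at the start of the episode above 0.015 m).
It also fails if it takes over 48 s, if anything falls off the work surface, if the arm or the gripper's body presses on something with over 40 N, if the wrist force passes 120 N, or if a joint passes its speed limit or range.

### The arm

A 6-joint arm with a two-finger parallel gripper is mounted at the origin on the work surface. World frame = base frame: x ahead of the robot, y to its left, z up, the work surface at z = 0. Lengths are in m, angles in rad, forces in N, time in s.
With the tool pointing down it reaches from about 0.35 to 0.975 m from the base axis. Payload 4.9 kg.
Tool frame: the origin (TCP) lies midway between the tips of the shut fingers; the grasp point (between the pads) lies 19 mm behind it; z points along the fingers, y is the line along which they close (so a half turn about z gives the same grasp; the last joint's range is limited). The gripper opens to 85 mm and grips with 20 to 120 N. Pads are 22 mm wide; open, the fingers measure 114 mm over their backs; the gripper's body (76 mm by 85 mm) begins 54 mm behind the grasp point. The pads swing forward as they close: fully open they stand 13 mm farther back than shut.
Start: joints at [-1.355, 0.053, 1.613, -0, 1.476, -0.119], TCP at [0.205, -0.59, 0.231] pointing down, gripper open.
Joint ranges: [-3.01, 3.01], [-1.01, 2.22], [0.06, 2.58], [-1.02, 4.17], [0.09, 2.62], [-3.14, 3.14]. Speed limits (rad/s): [2.57, 2.57, 3.14, 3.14, 3.14, 3.14].

### API

Orientations are given as a unit quaternion [w, x, y, z].
In Python, from plant import * gives the robot as it stands.
- The arm moves only by the tool jog_arm, never from a script. Its argument "targets" is a list of rows, each a list of 3 entries, a list of its own where there are three numbers: the shift along the tool's x, y, z in units of 25 mm (1.0 is 25 mm), then the turn, a rotation vector about the tool's x, y, z in units of 8 degrees (1.0 is 8 degrees), then the opening in per cent of the stroke, from 0 (shut) to 100 (fully open). A call has 1 to 8 rows; each row is the pose to reach, as a shift and turn from the pose commanded when the call began, along the tool's axes at that moment; what a row does not reach only later rows make up. A row lasts 1/8 s, in which the tool goes at most 62.5 mm and 10.7 degrees, less where a joint would pass 70% of its speed; a pose out of reach is approached as far as the arm can. A call with a gripper value outside its range is refused whole. The fingers move at their own pace and stop on an object; the grip force is fixed at half the most. Time passes only in rows, so rows that repeat a pose let the fingers close. It gives the time, the measured TCP pose, the force, the opening and the grip force at its end, in the units of the state.
- state(): the state, without advancing time (a new reading comes with each control period).
- grab_frame(name): name is "scene" or "top" or "wrist"; returns (picture, depth): 420x560x3 uint8, red, green, blue; 420x560 float32, m along the optical axis (not along the pixel's ray), 0 where there is no reading.
- camera_params(name): a dict with "fovy" (degrees; the focal length in pixels is half the picture's height over the tangent of half this angle, whatever the lens; pixels are square), "cx", "cy" (the principal point, pixels), "rvec" (rotation vector, rad) and "tvec" (3), from world to camera coordinates, as OpenCV has them; the wrist camera has in their place "hand_eye" (4x4, takes a point from camera to tool coordinates, whose origin is the TCP and whose axes are the flange's). Camera axes: x right, y down, z forward; pixel columns grow to the right and rows downward; lengths in m; the calibration is good to about 2 mm. A picture is of the moment at which its call begins: read the wrist's pose just before it. camera_params takes no time and is no camera call.
- job_done(): hands the job in; it is judged then, once.
The state is a dict: "time": time; "joint_pos": joint angles; "joint_vel": joint speeds; "joint_efforts": joint torques, N m; "tool_pos": TCP position; "tool_rot": TCP orientation; "contact_force": force on the tool from outside, world axes, zero at the start; "ft_torque": the same for the moment, N m; "gripper_width": opening from 0.0 (shut) to 1.0 (fully open); "grasp_force": force on a finger pad.
Only numpy, scipy, OpenCV 4.12 (cv2) and the standard library are available. Lean on these libraries where they do the work, as an engineer would, in place of code of your own. Each camera call takes 0.05 s, during which the arm holds its last target. There are 200 camera calls.

## Working session

There is one attempt and no reset: what is moved stays moved. The work goes in short steps, Python scripts to look and compute and a tool call to move; the robot and the scene stay as the last step left them, time stands still between calls to the robot, and variables do not carry over. Pictures are saved under pics/ and viewed, at most 10 in all, crops included, and the job is handed in when it is done.

Besides the shell and the picture viewer there is one more tool, called as a command line: name --argument value ..., lists and objects as JSON in quotes. jog_arm: Moves the arm, as the interface text tells. Its arguments: {"type":"object","properties":{"targets":{"type":"array"}},"required":["targets"]}

```bash
mkdir -p pics; cat > h.py <<'E'
from plant import *
import numpy as np, cv2
from scipy.spatial.transform import Rotation as R
def K(p): 
    f=210/np.tan(np.radians(p["fovy"])/2); return f,p["cx"],p["cy"]
def cam(name):
    p=camera_params(name); f,cx,cy=K(p)
    if name=="wrist":
        s=state(); q=s["tool_rot"]; T=np.eye(4); T[:3,:3]=R.from_quat([q[1],q[2],q[3],q[0]]).as_matrix(); T[:3,3]=s["tool_pos"]
        T=T@np.array(p["hand_eye"])
    else:
        Rm=R.from_rotvec(np.ravel(p["rvec"])).as_matrix(); T=np.eye(4); T[:3,:3]=Rm.T; T[:3,3]=-Rm.T@np.ravel(p["tvec"])
    return f,cx,cy,T
def shoot(name,tag):
    c=cam(name); im,d=grab_frame(name); cv2.imwrite(f"pics/{tag}.png",im[:,:,::-1]); np.savez(f"pics/{tag}.npz",im=im,d=d,T=c[3],k=c[:3]); 
def cloud(tag):
    z=np.load(f"pics/{tag}.npz"); f,cx,cy=z["k"]; d=z["d"]; v,u=np.mgrid[:420,:560]
    P=np.stack([(u-cx)/f*d,(v-cy)/f*d,d],-1); return P@z["T"][:3,:3].T+z["T"][:3,3],d,z["im"]
def onplane(tag,u,v,zw):
    z=np.load(f"pics/{tag}.npz"); f,cx,cy=z["k"];T=z["T"]; r=T[:3,:3]@np.array([(u-cx)/f,(v-cy)/f,1]); return T[:3,3]+r*(zw-T[2,3])/r[2]
E
python3 - <<'E'
from h import *
shoot("top","t0"); shoot("scene","s0")
s=state(); print(s)
for n in("top","scene"):print(cam(n)[3].round(3),cam(n)[0])
print(camera_params("wrist"))
a=cv2.imread("pics/t0.png");b=cv2.imread("pics/s0.png")
E
```

```text
{'time': 0.1, 'joint_pos': array([-1.35501752e+00,  5.33004870e-02,  1.61417137e+00,  1.34092572e-06,
        1.47601396e+00, -1.18980026e-01]), 'joint_vel': array([-0.00116716, -0.00124578, -0.00368874, -0.00044494,  0.00211413,
       -0.00028443]), 'joint_efforts': array([ 2.89571399e-04, -3.94904923e+01, -3.71362996e+01, -3.42465205e-05,
        3.91855458e-03,  1.12538109e-05]), 'tool_pos': array([ 0.20522722, -0.5897373 ,  0.23017122]), 'tool_rot': array([-9.45505054e-04,  9.86024308e-01,  1.66598825e-01, -4.51294578e-05]), 'contact_force': array([ 0.01324309, -0.50137986, -0.19617059]), 'ft_torque': array([-0.04153845,  0.01329732,  0.01482873]), 'grasp_force': 0.0, 'gripper_width': 0.9985688588173024}
[[-0.012 -0.994  0.105  0.476]
 [-1.     0.014  0.014  0.062]
 [-0.015 -0.105 -0.994  1.037]
 [ 0.     0.     0.     1.   ]] 422.7447261379627
[[-0.425  0.621 -0.659  1.263]
 [ 0.905  0.285 -0.315  0.403]
 [-0.008 -0.73  -0.683  0.838]
 [ 0.     0.     0.     1.   ]] 500.79976958503084
{'fovy': 67.34085820669875, 'cx': 283.1895884006724, 'cy': 206.2284945667729, 'hand_eye': array([[ 1.86885074e-04, -9.48230790e-01, -3.17582012e-01,
         8.12124760e-02],
       [ 9.99998771e-01,  6.71600372e-04, -1.41679091e-03,
         6.25463375e-04],
       [ 1.55673296e-03, -3.17581357e-01,  9.48229750e-01,
        -1.43832182e-01],
       [ 0.00000000e+00,  0.00000000e+00,  0.00000000e+00,
         1.00000000e+00]])}
```

View pics/t0.png

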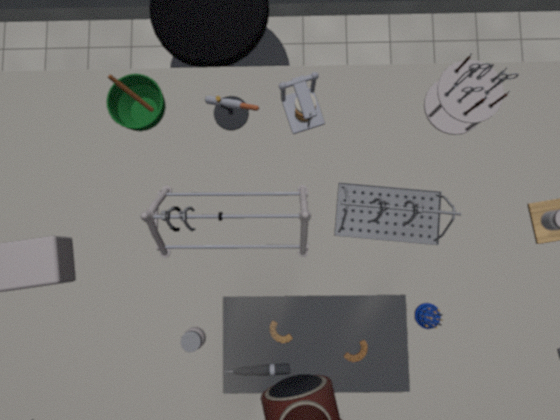

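View pics/s0.png

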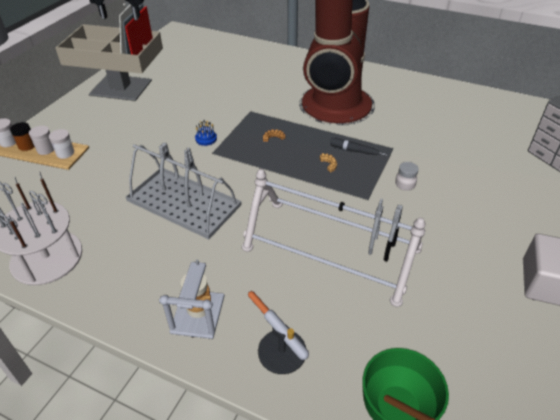

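The top view shows the plier rack rail running from (148,216) to (305,216), with the ring at (220,216). The steriliser bar runs from (343,208) to (460,213), with pliers at about (378,210) and (410,212). I'll enlarge both and use depth to tell which pair is the longer one.

```bash
python3 - <<'E'
from h import *
a=cv2.imread("pics/t0.png")
c=np.vstack([cv2.resize(a[185:245,335:468],(798,360),interpolation=cv2.INTER_CUBIC)[60:300],cv2.resize(a[185:245,140:273],(798,360),interpolation=cv2.INTER_CUBIC)[60:300]])
cv2.imwrite("pics/c0.png",c)
for t in("t0","s0"):
    P,d,im=cloud(t)
    for nm,lo,hi in(("ster",(0.35,-.45),(.65,-.08)),("rack",(.3,.0),(.75,.45))):
        m=(d>0)&(P[...,0]>lo[0])&(P[...,0]<hi[0])&(P[...,1]>lo[1])&(P[...,1]<hi[1])&(P[...,2]>.137 if nm=="ster" else P[...,2]>.146)
        n,l,st,ce=cv2.connectedComponentsWithStats(m.astype(np.uint8))
        for i in range(1,n):
            if st[i,4]>4: q=P[l==i]; print(t,nm,st[i].tolist(),q.mean(0).round(4),q.min(0).round(3),q.max(0).round(3))
E
```

```text
t0 ster [380, 200, 10, 11, 82] [ 0.5729 -0.1404  0.1611] [ 0.564 -0.147  0.138] [ 0.585 -0.136  0.182]
t0 ster [413, 203, 10, 11, 90] [ 0.5665 -0.2105  0.1573] [ 0.556 -0.219  0.138] [ 0.578 -0.207  0.168]
t0 rack [140, 211, 11, 10, 86] [0.5581 0.3577 0.1604] [0.549 0.35  0.149] [0.568 0.371 0.169]
t0 rack [160, 210, 10, 11, 92] [0.5575 0.3145 0.1688] [0.548 0.31  0.148] [0.568 0.322 0.18 ]
t0 rack [178, 210, 9, 12, 76] [0.557  0.2791 0.1639] [0.547 0.275 0.146] [0.569 0.285 0.185]
t0 rack [300, 210, 10, 10, 83] [0.5554 0.0252 0.1607] [0.546 0.015 0.152] [0.566 0.034 0.168]
s0 ster [159, 143, 11, 16, 125] [ 0.569  -0.2103  0.1533] [ 0.554 -0.218  0.137] [ 0.579 -0.205  0.168]
s0 ster [184, 148, 10, 21, 157] [ 0.5765 -0.1403  0.1588] [ 0.563 -0.148  0.137] [ 0.587 -0.135  0.184]
s0 rack [256, 170, 10, 12, 91] [0.5597 0.0275 0.1587] [0.547 0.015 0.146] [0.567 0.035 0.17 ]
s0 rack [375, 199, 8, 20, 106] [0.5619 0.2827 0.1639] [0.544 0.276 0.146] [0.571 0.288 0.185]
s0 rack [392, 205, 11, 20, 127] [0.5626 0.3181 0.1666] [0.548 0.312 0.147] [0.57  0.324 0.181]
s0 rack [414, 218, 11, 13, 114] [0.5624 0.3611 0.1589] [0.551 0.351 0.146] [0.569 0.371 0.168]
```

View pics/c0.png

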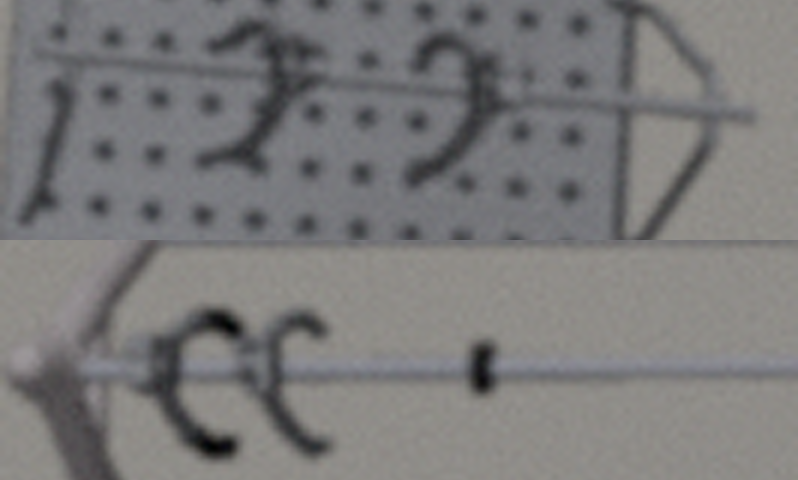

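```bash
cat >> h.py <<'E'
def mv(pos,yaw=None,rotv=None):
    """units for TCP pos; yaw = world angle of tool y, tool z down"""
    s=state(); q=s["tool_rot"]; A=R.from_quat([q[1],q[2],q[3],q[0]])
    t=A.inv().apply(np.array(pos)-s["tool_pos"])/.025
    y=np.array([np.cos(yaw),np.sin(yaw),0]); z=np.array([0,0,-1.]); B=R.from_matrix(np.stack([np.cross(y,z),y,z],1))
    print("t",s["time"],"shift",t.round(2),"turn",((A.inv()*B).as_rotvec(degrees=True)/8).round(2))
E
python3 - <<'E'
from h import *
print(onplane("t0",220.3,216.3,.137),onplane("s0",341,206,.137))
# rail fits from depth: points at rail height between rack ends, free stretch
for t in("t0","s0"):
    P,d,im=cloud(t)
    m=(d>0)&(abs(P[...,0]-.56)<.03)&(P[...,1]>.06)&(P[...,1]<.2)&(P[...,2]>.12)&(P[...,2]<.15); q=P[m]; print(t,"rail",len(q),np.polyfit(q[:,1]-.13,q[:,0],1),np.median(q[:,2]))
    m=(d>0)&(abs(P[...,0]-.57)<.03)&(((P[...,1]>-.195)&(P[...,1]<-.16)))&(P[...,2]>.11)&(P[...,2]<.14); q=P[m]; print(t,"bar",len(q),np.polyfit(q[:,1]+.14,q[:,0],1),np.median(q[:,2]))
mv([.575,-.1405,.28],-.107)
E
```

```text
[0.55638217 0.20411151 0.137     ] [0.55513358 0.20547979 0.137     ]
t0 rail 256 [0.01249834 0.55699354] 0.13797485343660582
t0 bar 53 [0.11940276 0.57500791] 0.1276764703617993
s0 rail 254 [0.01000335 0.55744052] 0.13852430429388474
s0 bar 42 [0.07689246 0.5738155 ] 0.12815141136732672
t 0.1 shift [ 19.87 -12.12  -1.97] turn [-0.01 -0.01 -8.09]
```

jog_arm --targets '[[[0,0,-2],[0,0,-1.3],100],[[2.5,-1.5,-2],[0,0,-2.6],100],[[5,-3,-2],[0,0,-3.9],100],[[7.5,-4.5,-2],[0,0,-5.2],100],[[10,-6,-2],[0,0,-6.5],100],[[12.5,-7.5,-2],[0,0,-8.09],100],[[15,-9,-2],[0,0,-8.09],100],[[17.5,-10.6,-2],[0,0,-8.09],100]]'

```text
time: 1.1
tool_pos: [0.4858, -0.2519, 0.2809]
tool_rot: [-0.0, 0.744, 0.669, -0.0]
contact_force: [0.2, -0.5, 0.0]
gripper_width: 1.002
grasp_force: 0.0
```

```bash
python3 -c "
from h import *
mv([.5745,-.1405,.28],-.107)"
```

```text
t 1.1 shift [4.81 3.06 0.04] turn [-0. -0.  0.]
```

jog_arm --targets '[[[0,0,0],[0,0,0],100],[[0,0,0],[0,0,0],100]]'

```text
time: 1.35
tool_pos: [0.4847, -0.2538, 0.2808]
tool_rot: [-0.0, 0.744, 0.669, -0.0]
contact_force: [0.6, 0.4, 0.3]
gripper_width: 1.001
grasp_force: 0.0
```

```bash
python3 -c "
from h import *
mv([.5745,-.1405,.28],-.107)"
```

```text
t 1.35 shift [4.88 3.09 0.03] turn [-0.01  0.    0.01]
```

Settled: moves track well and are cut short by the row limits.

jog_arm --targets '[[[2,1.3,0],[0,0,0],100],[[4,2.6,0],[0,0,0],100],[[4.88,3.09,0],[0,0,0],100],[[4.88,3.09,0],[0,0,0],100],[[4.88,3.09,0],[0,0,0],100]]'

```text
time: 1.98
tool_pos: [0.574, -0.1424, 0.2811]
tool_rot: [-0.0, 0.744, 0.668, -0.0]
contact_force: [0.0, 0.0, -0.3]
gripper_width: 0.998
grasp_force: 0.0
```

```bash
python3 - <<'E'
from h import *
shoot("wrist","w1")
P,d,im=cloud("w1")
for lo,hi in((.145,.165),(.165,.19)):
    m=(d>0)&(abs(P[...,0]-.57)<.035)&(P[...,1]>-.175)&(P[...,1]<-.1)&(P[...,2]>lo)&(P[...,2]<hi); q=P[m]; print(len(q),q.mean(0),q.min(0),q.max(0))
m=(d>0)&(abs(P[...,0]-.57)<.03)&(abs(P[...,1]+.14)>.025)&(abs(P[...,1]+.14)<.055)&(P[...,2]>.115)&(P[...,2]<.14); q=P[m]; print("bar",len(q),np.polyfit(q[:,1]+.14,q[:,0],1),np.median(q[:,2]))
print(state()["tool_pos"])
E
```

```text
251 [ 0.57411885 -0.14010015  0.15466105] [ 0.56294644 -0.14839843  0.14518481] [ 0.58468569 -0.13647901  0.16485022]
186 [ 0.57397608 -0.14168741  0.17650813] [ 0.56618093 -0.14681361  0.16560221] [ 0.58138827 -0.13839312  0.18304724]
bar 456 [0.10308552 0.57435244] 0.1289779957666433
[ 0.57395869 -0.14242687  0.28122611]
```

View pics/w1.png

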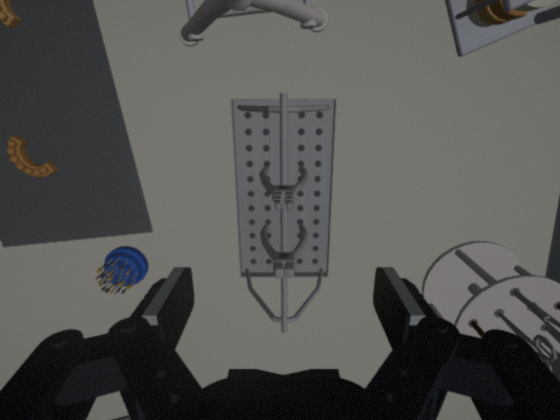

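The wrist view shows the flat pliers (tops at z≈0.182) at (283,195) and the cutters at (284,260). The tool is centred on the flat pair, so I go down and grip.

jog_arm --targets '[[[0,0,1.5],[0,0,0],100],[[0,0,3],[0,0,0],100],[[0,0,4.5],[0,0,0],100],[[0,0,5.75],[0,0,0],100],[[0,0,5.75],[0,0,0],60],[[0,0,5.75],[0,0,0],30],[[0,0,5.75],[0,0,0],10],[[0,0,5.75],[0,0,0],10]]'

```text
time: 3.02
tool_pos: [0.576, -0.1413, 0.1399]
tool_rot: [0.002, 0.744, 0.668, 0.001]
contact_force: [0.3, -0.8, 3.2]
gripper_width: 0.231
grasp_force: 58.5
```

jog_arm --targets '[[[0,0,0],[0,0,0],0],[[0,0,0],[0,0,0],0],[[0,0,0],[0,0,0],0],[[0,0,0],[0,0,0],0]]'

```text
time: 3.52
tool_pos: [0.576, -0.1413, 0.1399]
tool_rot: [0.002, 0.744, 0.669, 0.001]
contact_force: [-1.0, -0.9, 6.5]
gripper_width: 0.228
grasp_force: 58.8
```

```bash
python3 - <<'E'
from h import *
shoot("wrist","w2")
a=cv2.imread("pics/w2.png"); cv2.imwrite("pics/w2c.png",cv2.resize(a[190:400,140:420],(800,600),interpolation=cv2.INTER_CUBIC))
E
```

```text
(no output)
```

View pics/w2c.png

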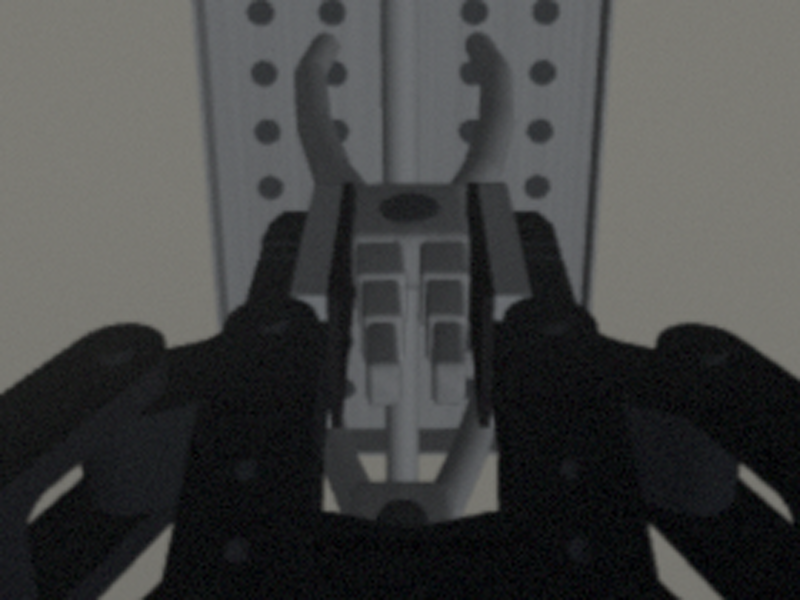

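The pads hold the joint block (crop rows 185–240) flat and squarely. Next is a straight lift.

jog_arm --targets '[[[0,0,-0.4],[0,0,0],0],[[0,0,-1.2],[0,0,0],0],[[0,0,-2.2],[0,0,0],0],[[0,0,-3.4],[0,0,0],0],[[0,0,-4.6],[0,0,0],0],[[0,0,-5.8],[0,0,0],0],[[0,0,-6.8],[0,0,0],0],[[0,0,-6.8],[0,0,0],0]]'

```text
time: 4.58
tool_pos: [0.5758, -0.141, 0.3115]
tool_rot: [0.003, 0.744, 0.669, 0.001]
contact_force: [-0.2, -0.4, -0.8]
gripper_width: 0.233
grasp_force: 59.0
```

```bash
python3 - <<'E'
from h import *
s=state();print(s["tool_pos"],s["tool_rot"],s["gripper_width"],s["contact_force"])
shoot("scene","s1")
P,d,im=cloud("s1"); x,y,z=s["tool_pos"]
m=(d>0)&(abs(P[...,0]-x)<.04)&(abs(P[...,1]-y)<.03)&(P[...,2]<z-.02)&(P[...,2]>.17)
q=P[m]; print(len(q),q.mean(0),q.min(0),q.max(0)); print(np.polyfit(q[:,2],q[:,1],1))
mv([.557,.125,.31],-.011)
E
```

```text
[ 0.57579783 -0.14099803  0.31145135] [0.002702   0.7436791  0.66852977 0.00142726] 0.2334884703969028 [-0.22141468 -0.42389188 -0.83727503]
293 [ 0.57733358 -0.14054118  0.24872798] [ 0.54548898 -0.14878162  0.20211998] [ 0.60328811 -0.1344843   0.29136744]
[ 0.00212603 -0.14106999]
t 4.625 shift [10.49 -1.85 -0.05] turn [ 0.02  0.01 -0.68]
```

jog_arm --targets '[[[1,-0.2,0],[0,0,-0.2],0],[[2.6,-0.5,0],[0,0,-0.68],0],[[4.2,-0.8,0],[0,0,-0.68],0],[[5.8,-1.1,0],[0,0,-0.68],0],[[7.4,-1.4,0],[0,0,-0.68],0],[[9,-1.7,0],[0,0,-0.68],0],[[10.4,-1.85,0],[0,0,-0.68],0],[[10.4,-1.85,0],[0,0,-0.68],0]]'

```text
time: 5.62
tool_pos: [0.5553, 0.1247, 0.3055]
tool_rot: [-0.001, 0.71, 0.704, -0.001]
contact_force: [-1.0, 0.3, -1.2]
gripper_width: 0.228
grasp_force: 58.9
```

jog_arm --targets '[[[0,0,0.3],[0,0,0],0],[[0,0,0.6],[0,0,0],0],[[0,0,0.6],[0,0,0],0],[[0,0,0.6],[0,0,0],0]]'

```text
time: 6.12
tool_pos: [0.5564, 0.1222, 0.2924]
tool_rot: [-0.0, 0.711, 0.703, -0.0]
contact_force: [-0.5, -0.3, -1.0]
gripper_width: 0.231
grasp_force: 58.9
```

```bash
python3 - <<'E'
from h import *
s=state();print(s["tool_pos"],s["tool_rot"],s["gripper_width"],s["contact_force"])
shoot("wrist","w3");shoot("top","t3");shoot("scene","s3")
for t in("s3","t3","w3"):
    P,d,im=cloud(t); x,y,z=s["tool_pos"]
    m=(d>0)&(abs(P[...,0]-x)<.04)&(abs(P[...,1]-y)<.03)&(P[...,2]<z-.03)&(P[...,2]>.16)
    q=P[m]; 
    if len(q): print(t,len(q),q.min(0),q.max(0))
    for lo,hi in((.06,.11),(.14,.2)):
        m=(d>0)&(abs(P[...,0]-.557)<.015)&(P[...,1]>lo)&(P[...,1]<hi)&(abs(P[...,2]-.135)<.012); q=P[m]
        if len(q)>9: print(t,"rail",len(q),np.polyfit(q[:,1]-.125,q[:,0],1),np.median(q[:,2]))
a=cv2.imread("pics/w3.png"); cv2.imwrite("pics/w3c.png",cv2.resize(a[60:360,80:480],(800,600),interpolation=cv2.INTER_CUBIC))
E
```

```text
[0.55642745 0.12219153 0.29244413] [-3.99323961e-05  7.11481633e-01  7.02704689e-01 -6.45161930e-05] 0.23062795711094597 [-0.54706419 -0.33177314 -1.03485132]
s3 260 [0.5282799  0.11652451 0.18491701] [0.5844762  0.12622011 0.26202554]
s3 rail 83 [0.02515197 0.55782363] 0.13808350030421668
s3 rail 113 [0.01903302 0.55702836] 0.13845385150802703
t3 9 [0.52895414 0.11674403 0.19158998] [0.53612283 0.12087514 0.25589822]
t3 rail 31 [0.00628697 0.55663075] 0.13832233645529046
w3 949 [0.52566897 0.11835736 0.18449596] [0.58313917 0.12509895 0.26243824]
w3 rail 366 [0.01101311 0.55633326] 0.13930091674623776
w3 rail 570 [0.00187267 0.55652863] 0.13947938680960037
```

View pics/w3c.png

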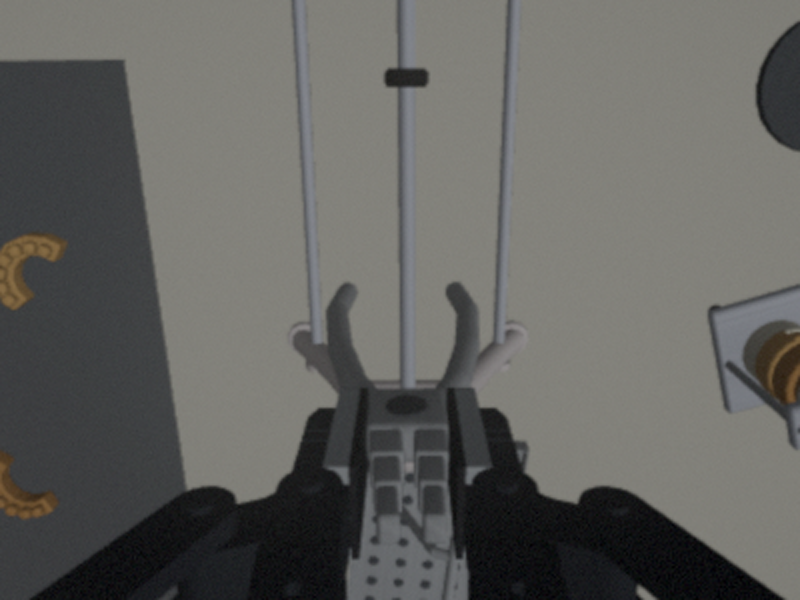

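The wrist view shows the handles straddling the rail: tips at crop x 345 and 460, rail at 406. The ring is at crop (406,77). I'll lower most of the way.

jog_arm --targets '[[[0,0,1],[0,0,0],0],[[0,0,2],[0,0,0],0],[[0,0,3],[0,0,0],0],[[0,0,4],[0,0,0],0],[[0,0.02,4.6],[0,0,0],0],[[0,0.02,5],[0,0,0],0],[[0,0.02,5],[0,0,0],0],[[0,0.02,5],[0,0,0],0]]'

```text
time: 7.28
tool_pos: [0.5576, 0.1228, 0.1687]
tool_rot: [0.001, 0.711, 0.703, 0.001]
contact_force: [0.0, -1.2, -1.3]
gripper_width: 0.229
grasp_force: 58.9
```

```bash
python3 - <<'E'
from h import *
print("ring",onplane("w3",283,98.5,.145))
s=state();print(s["tool_pos"],s["contact_force"],s["ft_torque"])
shoot("wrist","w4")
P,d,im=cloud("w4")
m=(d>0)&(abs(P[...,0]-.557)<.02)&(P[...,1]>.17)&(P[...,1]<.24)&(P[...,2]>.141)&(P[...,2]<.15); q=P[m]; print("ring",len(q),q.mean(0),q.min(0),q.max(0))
for lo,hi in((.14,.155),(.165,.19),(.19,.22)):
    m=(d>0)&(abs(P[...,0]-.557)<.009)&(P[...,1]>.1)&(P[...,1]<.14)&(P[...,2]>lo)&(P[...,2]<hi); q=P[m]
    if len(q): print(lo,len(q),q.mean(0),q.min(0),q.max(0))
E
```

```text
ring [0.55689558 0.2053231  0.145     ]
[0.55755099 0.12279831 0.16871675] [ 0.0334584  -1.21904313 -1.32085561] [-0.01449467 -0.02432715  0.01189425]
ring 602 [0.5568884  0.20639525 0.14398962] [0.5482366  0.17109665 0.14100067] [0.5657716  0.23982437 0.14774425]
0.14 128 [0.55632316 0.12860365 0.1406738 ] [0.54823767 0.11635795 0.14000184] [0.56545072 0.13999739 0.15476934]
0.165 1122 [0.55705763 0.12514003 0.17902589] [0.54801385 0.11576209 0.16514   ] [0.56598645 0.12757439 0.18999965]
0.19 1228 [0.55772074 0.12302119 0.20209373] [0.5487869  0.11631705 0.19000353] [0.56574141 0.12621054 0.21178488]
```

jog_arm --targets '[[[0,0,0.3],[0,0,0],0],[[0,0,0.6],[0,0,0],0],[[0,0,0.72],[0,0,0],0],[[0,0,0.76],[0,0,0],0],[[0,0,0.8],[0,0,0],0],[[0,0,0.8],[0,0,0],0]]'

```text
time: 8.07
tool_pos: [0.5568, 0.1228, 0.1502]
tool_rot: [-0.0, 0.711, 0.703, -0.0]
contact_force: [-7.8, 1.0, 12.1]
gripper_width: 0.232
grasp_force: 60.4
```

jog_arm --targets '[[[0,-0.03,-0.02],[0,0,0],0],[[0,-0.05,-0.02],[0,0,0],0],[[0,-0.05,-0.02],[0,0,0],0]]'

```text
time: 8.45
tool_pos: [0.5566, 0.1228, 0.1504]
tool_rot: [0.001, 0.711, 0.703, 0.001]
contact_force: [-3.5, -0.4, 6.8]
gripper_width: 0.231
grasp_force: 59.9
```

```bash
python3 - <<'E'
from h import *
s=state();print(s["tool_pos"],s["contact_force"],s["ft_torque"])
shoot("wrist","w5")
P,d,im=cloud("w5")
for lo,hi in((.165,.19),(.17,.22)):
    m=(d>0)&(abs(P[...,0]-.557)<.009)&(P[...,1]>.1)&(P[...,1]<.14)&(P[...,2]>lo)&(P[...,2]<hi); q=P[m]
    if len(q): print(lo,len(q),q.mean(0),q.min(0),q.max(0),np.percentile(q[:,2],98))
a=cv2.imread("pics/w5.png"); cv2.imwrite("pics/w5c.png",cv2.resize(a[130:340,140:420],(800,600),interpolation=cv2.INTER_CUBIC))
E
```

```text
[0.55659671 0.12279117 0.15035173] [-3.49990952 -0.44007014  6.82707437] [-0.11611332  0.40988155  0.04545931]
0.165 1208 [0.55696171 0.12391724 0.17714476] [0.54800265 0.1112318  0.16501764] [0.56599896 0.1265898  0.18999184] 0.18940997824075514
0.17 1378 [0.55690444 0.12306696 0.18224357] [0.54800265 0.1112318  0.17000551] [0.56599896 0.1265898  0.19340983] 0.19248091841897538
```

View pics/w5c.png

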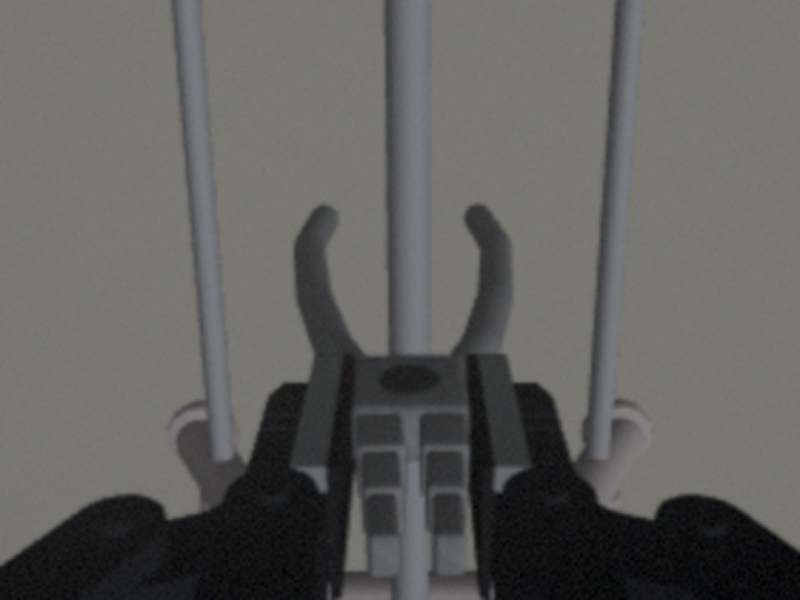

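The picture shows the pliers seated on the rail with a handle on each side and light contact. Now I slide along.

jog_arm --targets '[[[0,-0.02,-0.02],[0,0,0],0],[[0.35,-0.02,-0.02],[0,0,0],0],[[0.75,-0.02,-0.02],[0,0,0],0],[[1.15,-0.02,-0.02],[0,0,0],0],[[1.55,-0.02,-0.02],[0,0,0],0],[[1.9,-0.02,-0.02],[0,0,0],0],[[2.2,-0.02,-0.02],[0,0,0],0],[[2.4,-0.02,-0.02],[0,0,0],0]]'

```text
time: 9.5
tool_pos: [0.5572, 0.182, 0.1504]
tool_rot: [0.002, 0.711, 0.703, 0.0]
contact_force: [0.4, -5.2, 6.6]
gripper_width: 0.231
grasp_force: 59.7
```

jog_arm --targets '[[[0,0,0],[0,0,0],0],[[0,0,0],[0,0,0],0]]'

```text
time: 9.75
tool_pos: [0.5572, 0.1829, 0.1504]
tool_rot: [0.001, 0.711, 0.703, 0.001]
contact_force: [0.3, -0.8, 6.1]
gripper_width: 0.23
grasp_force: 59.7
```

```bash
python3 - <<'E'
from h import *
s=state();print(s["tool_pos"],s["contact_force"],s["ft_torque"])
shoot("wrist","w6")
P,d,im=cloud("w6"); y=s["tool_pos"][1]
m=(d>0)&(abs(P[...,0]-.558)<.009)&(abs(P[...,1]-y)<.02)&(P[...,2]>.155)&(P[...,2]<.22); q=P[m]
print(len(q),q.mean(0),q.min(0),q.max(0),np.percentile(q[:,2],98))
m=(d>0)&(abs(P[...,0]-.558)<.009)&(P[...,1]>y+.008)&(P[...,1]<y+.03)&(P[...,2]>.1415)&(P[...,2]<.15); q=P[m]
print(len(q),q.mean(0),q.min(0),q.max(0))
a=cv2.imread("pics/w6.png"); cv2.imwrite("pics/w6c.png",cv2.resize(a[130:340,140:420],(800,600),interpolation=cv2.INTER_CUBIC))
E
```

```text
[0.55717071 0.18285885 0.15037348] [ 0.30050876 -0.80589692  6.08276511] [-0.20763367 -0.06921668 -0.03795736]
2387 [0.55886142 0.18395684 0.17642991] [0.54900476 0.17049412 0.15500976] [0.56699847 0.19944722 0.21998358] 0.1927433930825106
463 [0.55696826 0.20580763 0.14434475] [0.54921351 0.2010106  0.14150385] [0.56528872 0.20948886 0.14728068]
```

View pics/w6c.png

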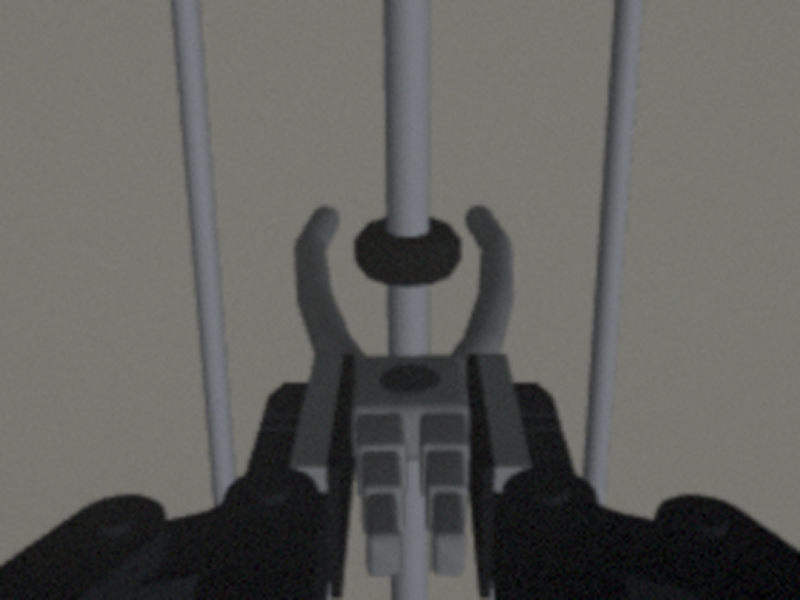

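The ring is at crop (408,250) and the joint face at row 355, with about 14 mm to go. I'll advance 11.5 mm and check.

jog_arm --targets '[[[0.2,0,0],[0,0,0],0],[[0.36,0,0],[0,0,0],0],[[0.46,0,0],[0,0,0],0],[[0.46,0,0],[0,0,0],0]]'

```text
time: 10.3
tool_pos: [0.5573, 0.1938, 0.1504]
tool_rot: [0.002, 0.711, 0.703, 0.001]
contact_force: [0.4, -2.1, 6.8]
gripper_width: 0.232
grasp_force: 59.8
```

```bash
python3 - <<'E'
from h import *
s=state();print(s["tool_pos"],s["contact_force"],s["ft_torque"])
shoot("wrist","w7")
a=cv2.imread("pics/w7.png"); cv2.imwrite("pics/w7c.png",cv2.resize(a[195:300,210:350],(800,600),interpolation=cv2.INTER_CUBIC))
P,d,im=cloud("w7"); m=(d>0)&(abs(P[...,0]-.558)<.006)&(P[...,1]>.19)&(P[...,1]<.22)
for lo,hi in((.1415,.15),(.151,.16)):
    q=P[m&(P[...,2]>lo)&(P[...,2]<hi)]; print(len(q),np.percentile(q[:,1],[2,50,98]))
E
```

```text
[0.55730197 0.19377525 0.15037388] [ 0.35658851 -2.12583883  6.80308891] [-0.61937469 -0.04881443 -0.00705346]
487 [0.19641051 0.20460514 0.20921498]
253 [0.19621739 0.19719522 0.19805494]
```

View pics/w7c.png

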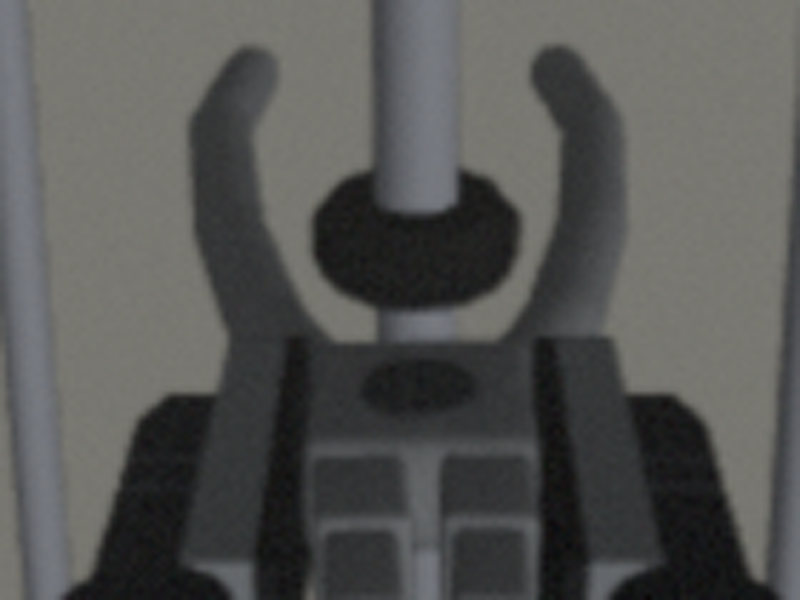

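About 3–4 mm of rail still shows at crop rows 310–340. Creeping in.

jog_arm --targets '[[[0.04,0,0],[0,0,0],0],[[0.08,0,0],[0,0,0],0],[[0.12,0,0],[0,0,0],0],[[0.12,0,0],[0,0,0],0]]'

```text
time: 10.85
tool_pos: [0.5574, 0.1964, 0.1504]
tool_rot: [0.002, 0.711, 0.703, 0.0]
contact_force: [0.5, -4.3, 6.1]
gripper_width: 0.233
grasp_force: 59.8
```

jog_arm --targets '[[[0.02,0,0],[0,0,0],0],[[0.04,0,0],[0,0,0],0],[[0.04,0,0],[0,0,0],0]]'

```text
time: 11.22
tool_pos: [0.5574, 0.1972, 0.1504]
tool_rot: [0.002, 0.711, 0.703, 0.0]
contact_force: [0.4, -4.7, 6.3]
gripper_width: 0.233
grasp_force: 59.8
```

```bash
python3 - <<'E'
from h import *
s=state();print(s["tool_pos"],s["contact_force"],s["ft_torque"])
shoot("wrist","w8")
P,d,im=cloud("w8"); m=(d>0)&(abs(P[...,0]-.558)<.006)&(P[...,1]>.19)&(P[...,1]<.22)
for lo,hi in((.1425,.15),(.151,.16)):
    q=P[m&(P[...,2]>lo)&(P[...,2]<hi)]; print(len(q),np.percentile(q[:,1],[2,50,98]))
E
```

```text
[0.55738927 0.19718701 0.15038458] [ 0.44789116 -4.71206397  6.32807615] [-0.88699902 -0.03964797  0.00245378]
442 [0.19972854 0.20456707 0.20917955]
252 [0.19949074 0.20063175 0.2014464 ]
```

The joint face is now at y≈0.201, level with the ring's near face, and the side force is steady below 5 N. Release.

jog_arm --targets '[[[0,0,0],[0,0,0],30],[[0,0,0],[0,0,0],45],[[0,0,0],[0,0,0],70],[[0,0,0],[0,0,0],100],[[0,0,0],[0,0,0],100],[[0,0,0],[0,0,0],100]]'

```text
time: 12.02
tool_pos: [0.556, 0.1983, 0.1485]
tool_rot: [-0.0, 0.711, 0.703, -0.0]
contact_force: [-0.6, 0.5, 0.4]
gripper_width: 1.0
grasp_force: 0.0
```

jog_arm --targets '[[[0,0,-0.5],[0,0,0],100],[[0,0,-1.5],[0,0,0],100],[[0,0,-2.5],[0,0,0],100],[[0,0,-3.5],[0,0,0],100],[[0,0,-4],[0,0,0],100],[[0,0,-4],[0,0,0],100],[[0,0,-4],[0,0,0],100]]'

```text
time: 12.9
tool_pos: [0.5555, 0.1981, 0.2473]
tool_rot: [-0.001, 0.711, 0.703, -0.001]
contact_force: [0.2, 0.6, 0.2]
gripper_width: 0.998
grasp_force: 0.0
```

```bash
python3 - <<'E'
from h import *
s=state();print(s["time"],s["tool_pos"],s["contact_force"],s["gripper_width"])
shoot("wrist","w9")
a=cv2.imread("pics/w9.png"); cv2.imwrite("pics/w9c.png",cv2.resize(a[100:310,140:420],(800,600),interpolation=cv2.INTER_CUBIC))
P,d,im=cloud("w9"); m=(d>0)&(abs(P[...,0]-.558)<.008)&(P[...,1]>.18)&(P[...,1]<.22)
for lo,hi in((.1425,.15),(.151,.16),(.165,.2)):
    q=P[m&(P[...,2]>lo)&(P[...,2]<hi)]; print(len(q),np.percentile(q,[2,50,98],axis=0).round(4).tolist())
E
```

```text
12.9 [0.55545422 0.19811896 0.24733741] [0.20560007 0.62571808 0.1977879 ] 0.9978653026107432
189 [[0.5507, 0.2007, 0.1427], [0.5573, 0.2048, 0.1451], [0.5646, 0.2092, 0.1493]]
91 [[0.5501, 0.2003, 0.1512], [0.5579, 0.2011, 0.1556], [0.5658, 0.2019, 0.1597]]
409 [[0.5503, 0.1923, 0.1664], [0.5585, 0.1987, 0.182], [0.5652, 0.2005, 0.1929]]
```

View pics/w9c.png

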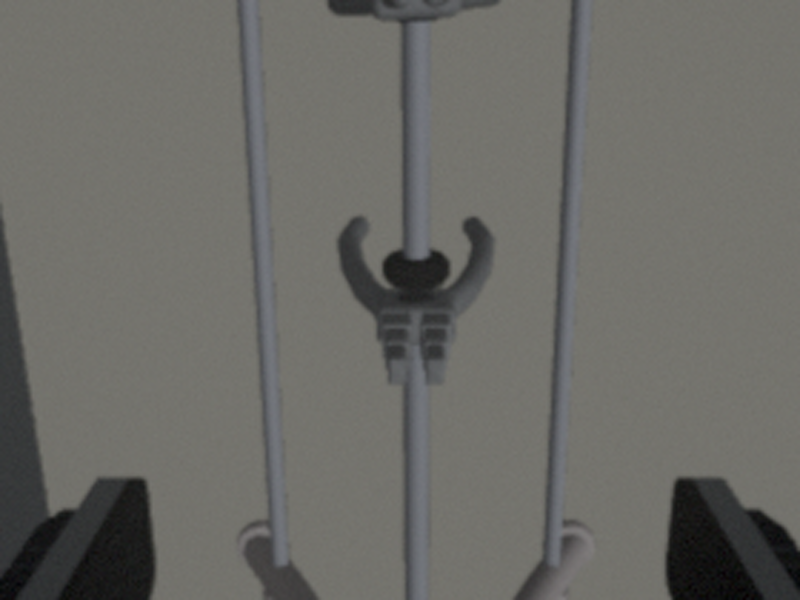

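The pliers hang upright at crop (415,320), right against the ring at (415,270). The gripper is clear and open, and nothing else has been disturbed.

```bash
python3 -c "
from plant import *
print(job_done())"
```

```text
the job is handed in; nothing more can be done
None
```

I hung the flat-nosed pliers on the top rail about 83 mm short of the ring, slid them along without lifting until they touched it, let go and handed the job in at about 13 s; the judged result was not reported back.

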